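# Sweep caps into a scoop tray and tip them into its corner

### The job

With the grey pusher block, sweep the four loose white screw caps from the bench well into the metal scoop tray through its open side, without touching the caps with the gripper and leaving the tray standing where it is, then stand the pusher upright on the bench again. Take the tray by its bar handle, lift it clear of the bench and tip it until all four caps have slid together into the tall-walled corner. Finish while still holding the tray there, tilted and still, with nothing else supporting it; leave the white bottle, the glass beaker and the amber jar undisturbed.

Things in the scene. Friction and masses are not known exactly. Their poses are not given: they have to be found in the camera images.
- tray: Bare-metal scoop tray, 0.42 kg; origin: centre of its underside. 200 x 200 mm outside, floor 3 mm, walls 4 mm thick, 40 mm high on three sides; the -x side is open at full width, a thin ramp lip rising over 22 mm from the bench to the floor. x points from open side to back wall, y along that wall, z up. Open edge at x = -100 mm, inner back wall at x = 96 mm, inner sides at y = +/-96 mm.
- tray_grip (a point): Centre of the tray's bar handle, at x = 15, y = 0, z = 115 mm in the tray's frame (same axes). The bar runs across the tray along y: 14 mm thick (x), 20 mm tall, 210 mm long, carried at its ends by upright straps outside the side walls.
- tray_corner (a point): Inner floor corner of the tray at its tall-walled corner (+x, +y), where back and side wall both rise to 85 mm for 75 mm of their length. At x = 96, y = 96, z = 3 mm in the tray's frame, same axes.
- pusher: Loose grey plastic pusher, 0.25 kg, 95 mm tall; origin: centre of its underside. Base 30 (x) by 140 (y) by 40 mm tall. x points forward, the sweeping side: flat face 15 mm ahead of the origin, with two thin wings, 132 mm apart inside, reaching to 40 mm. Its underside must be over 4 mm above the bench to enter the tray; at 5 to 8 mm it still pushes the caps. Stands by itself.
- pusher_grip (a point): Centre of the pusher's grip, 75 mm above its underside. The grip stands on the base's middle: 22 mm thick (x), 80 mm long (y), from 40 to 95 mm height. Same axes as the pusher.
- cap0_c (a point): Centre of one of four identical loose white plastic screw caps: solid discs 28 mm in diameter, 18 mm tall, edges bevelled 2 to 4 mm, 12 g, standing flat on the bench in front of the tray's open side. z is the disc's axis. They are smooth and begin to slide on the tray at a slope of about 9 to 14 degrees.
- cap1_c (a point): Centre of another such cap.
- cap2_c (a point): Centre of another such cap.
- cap3_c (a point): Centre of another such cap.
- bottle: Bystander: white plastic bottle, 66 mm in diameter, 150 mm tall; origin at the centre of its underside.
- beaker: Bystander: clear glass beaker, 72 mm in diameter, 90 mm tall; origin at the centre of its underside.
- jar: Bystander: amber glass jar with a black cap, 60 mm in diameter, 80 mm tall; origin at the centre of its underside.
Things that resemble listed ones, but are neither listed nor needed, are in the scene too. Leave any brown or red look-alike of the pusher alone.

How it is judged (in metres and radians):
On the way:
1. all four caps lie inside the tray, at least 15 mm past its open edge, the tray still standing within 40 mm of where it was (x of cap0_c in the frame of tray_grip between -0.1 and 0.085 m and y of cap0_c in the frame of tray_grip between -0.1 and 0.1 m and z of each of cap0_c, cap1_c, cap2_c, cap3_c in the frame of tray_grip below -0.04 m and x of cap1_c in the frame of tray_grip between -0.1 and 0.085 m and y of cap1_c in the frame of tray_grip between -0.1 and 0.1 m and x of cap2_c in the frame of tray_grip between -0.1 and 0.085 m and y of cap2_c in the frame of tray_grip between -0.1 and 0.1 m and x of cap3_c in the frame of tray_grip between -0.1 and 0.085 m and y of cap3_c in the frame of tray_grip between -0.1 and 0.1 m and distance of tray_grip from where it was at the start of the episode below 0.04 m), for 0.2 s.
At the end, for the whole second after the job is handed in: Tray held tilted 0.2 to 1.0 rad, under 0.03 m/s, its tall-walled corner over 20 mm above the bench, touching neither bench nor pusher; all four cap centres within 85 mm of that inner corner, at rest; pusher standing on the bench within 0.1 rad of upright (distance between each of cap0_c, cap1_c, cap2_c, cap3_c and tray_corner below 0.085 m and linear speed of each of cap0, cap1, cap2, cap3, tray below 0.03 m/s and angle between tray_grip's own z axis and vertical between 0.2 and 1 rad and height (world z) of tray_corner above 0.02 m and contact force between tray and the fingers above 1 N and contact force between tray and table below 0.1 N and contact force between tray and pusher below 0.1 N and angle between pusher_grip's own z axis and vertical below 0.1 rad and height (world z) of pusher_grip between 0.07 and 0.08 m); the arm keeps its last pose, push and grip.
It fails at once if the robot touches a cap with gripper or arm (contact force between any of cap0, cap1, cap2, cap3 and the fingers above 0.3 N or contact force between any of cap0, cap1, cap2, cap3 and the arm above 0.3 N).
It fails at once if the white bottle is moved by more than 30 mm (distance of bottle from where it was at the start of the episode above 0.03 m).
It fails at once if the glass beaker is moved by more than 30 mm (distance of beaker from where it was at the start of the episode above 0.03 m).
It fails at once if the amber jar is moved by more than 30 mm (distance of jar from where it was at the start of the episode above 0.03 m).
It also fails if it takes over 67 s, if anything falls off the work surface, if the arm or the gripper's body presses on something with over 40 N, if the wrist force passes 120 N, or if a joint passes its speed limit or range.

### The arm

A 6-joint arm with a two-finger parallel gripper is mounted at the origin on the work surface. World frame = base frame: x ahead of the robot, y to its left, z up, the work surface at z = 0. Lengths are in mm, angles in rad, forces in N, time in s.
With the tool pointing down it reaches from about 300 to 775 mm from the base axis. Payload 14.6 kg.
Tool frame: the origin (TCP) lies midway between the tips of the shut fingers; the grasp point (between the pads) lies 19 mm behind it; z points along the fingers, y is the line along which they close (so a half turn about z gives the same grasp; the last joint's range is limited). The gripper opens to 85 mm and grips with 20 to 120 N. Pads are 22 mm wide; open, the fingers measure 114 mm over their backs; the gripper's body (76 mm by 85 mm) begins 54 mm behind the grasp point. The pads swing forward as they close: fully open they stand 13 mm farther back than shut.
Start: joints at [1.055, 0.3, 1.521, -0, 1.321, -0.067], TCP at [238.633, 495.524, 231.281] pointing down, gripper open.
Joint ranges: [-3.03, 3.03], [-0.79, 2.21], [0.23, 2.52], [-1.04, 4.18], [0, 3.07], [-2.55, 2.55]. Speed limits (rad/s): [2.22, 2.22, 2.57, 3.14, 3.14, 3.14].

### API

Orientations are given as a rotation vector (axis times angle).
In Python, from rig import manip gives the robot as it stands. The module is installed in compiled form; this text tells all that it offers. Calls block until the motion is done:
- manip.move_ptp(position, orientation): joint-space move of the TCP to a pose.
- manip.move_linear(position, ori=None, max_speed=150, force_limit=None): straight line of the TCP; ori=None keeps the orientation; max_speed is the mean speed in mm/s. With force_limit (N) it stops when the force on the tool has changed by that much, and returns True; else False.
- manip.goto_joints(angles): joint-space move.
- manip.gripper_to(opening): opening from 0.0 (shut) to 1.0 (fully open); the grip force is fixed at half the most; returns when the fingers have stopped.
- manip.pause(seconds).
- manip.inverse_kinematics(position, orientation): joint angles nearest the present ones, or None.
- manip.sense(): the state.
- manip.camera(name): name is "scene" or "side" or "wrist"; returns the picture (420x560x3 uint8, red, green, blue); there is no depth.
- manip.camera_model(name): a dict with "mtx" (3x3 intrinsics, pixels), "extrinsics" (4x4, takes a point from camera to world coordinates). Camera axes: x right, y down, z forward; pixel columns grow to the right and rows downward; lengths in mm; the calibration is good to about 2 mm. A picture is of the moment at which its call begins: read the wrist's pose just before it. camera_model takes no time and is no camera call; for the wrist camera it gives the pose at the moment of the call.
A pose or a line that the arm cannot do raises manip.PlanningError and nothing moves.
- manip.close_job(): hands the job in; it is judged then, once.
The state is a dict: "t": time; "qpos": joint angles; "joint_velocities": joint speeds; "joint_torque": joint torques, N m; "tcp_pos": TCP position; "eef_rot": TCP orientation; "ft_force": force on the tool from outside, world axes, zero at the start; "moment": the same for the moment, N m; "width": opening from 0.0 (shut) to 1.0 (fully open); "gripper_force": force on a finger pad.
Only numpy, scipy, OpenCV 4.12 (cv2) and the standard library are available. Lean on these libraries where they do the work, as an engineer would, in place of code of your own. Each camera call takes 0.05 s, during which the arm holds its last target. There are 200 camera calls.

## Working session

There is one attempt and no reset: what is moved stays moved. The work goes in short steps, each a Python script; the robot and the scene stay as the last script left them, time stands still between calls to the robot, and variables do not carry over. Pictures are saved under pics/ and viewed, at most 10 in all, crops included, and the job is handed in when it is done.

```bash
mkdir -p pics
python3 - <<'E'
from rig import manip
import cv2,numpy as np
for n in ["scene","side"]:
    im=manip.camera(n); cv2.imwrite(f"pics/{n}0.png",im[:,:,::-1]); m=manip.camera_model(n)
    print(n,m["mtx"].round(1).tolist(),m["extrinsics"].round(4).tolist())
print(manip.sense())
E
```

```text
scene [[514.4, 0.0, 272.7], [0.0, 514.4, 208.6], [0.0, 0.0, 1.0]] [[0.0753, 0.6698, -0.7387, 1645.6398], [0.9971, -0.0592, 0.0479, -87.0132], [-0.0116, -0.7401, -0.6724, 1075.4996], [0.0, 0.0, 0.0, 1.0]]
side [[535.8, 0.0, 284.4], [0.0, 535.8, 206.5], [0.0, 0.0, 1.0]] [[0.8668, -0.2824, 0.4111, 101.9094], [-0.4986, -0.5055, 0.7042, -854.861], [0.0089, -0.8153, -0.5789, 769.4578], [0.0, 0.0, 0.0, 1.0]]
{'t': 0.1, 'qpos': array([ 1.05535742e+00,  3.00424032e-01,  1.52151537e+00,  7.22720661e-07,
        1.32071680e+00, -6.66104782e-02]), 'joint_velocities': array([ 0.00086442, -0.00230661, -0.00148197,  0.001236  ,  0.00048807,
        0.00110774]), 'joint_torque': array([ 5.04605141e-04, -5.44375420e+01, -3.62366045e+01, -1.71376892e-04,
        3.05335685e-03,  1.15569883e-04]), 'tcp_pos': array([238.55367362, 495.33738001, 230.77493494]), 'eef_rot': array([-6.99047404e-01, -3.06251743e+00,  1.59989242e-03]), 'ft_force': array([-0.03020697,  0.82481732, -0.02847412]), 'moment': array([-0.01720711, -0.00147183, -0.03640297]), 'gripper_force': 0.0, 'width': 0.9991374297053427}
```

View pics/scene0.png

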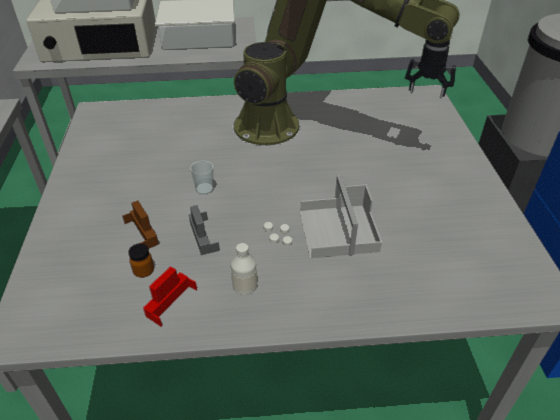

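View pics/side0.png

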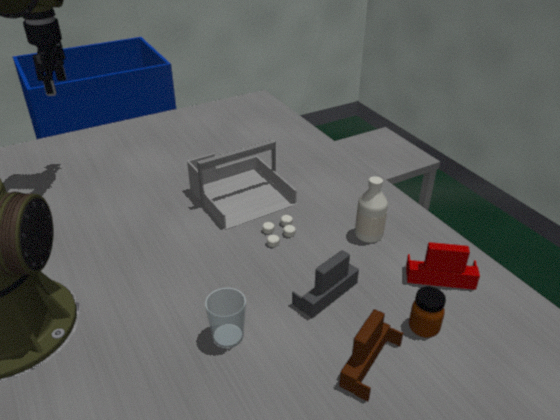

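Candidates for the pusher in the scene picture are brown (143,223), red (168,293) and grey (203,230). Grey fits the description, since brown and red are excluded. I'll confirm it in enlarged crops.

Run:
```python
import cv2
a=cv2.imread("pics/scene0.png")[170:300,180:390]; cv2.imwrite("pics/sc.png",cv2.resize(a,None,fx=3.8,fy=3.8,interpolation=2))
a=cv2.imread("pics/side0.png")[130:320,180:390]; cv2.imwrite("pics/si.png",cv2.resize(a,None,fx=3.15,fy=3.15,interpolation=2))
```

```text
(no output)
```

View pics/sc.png

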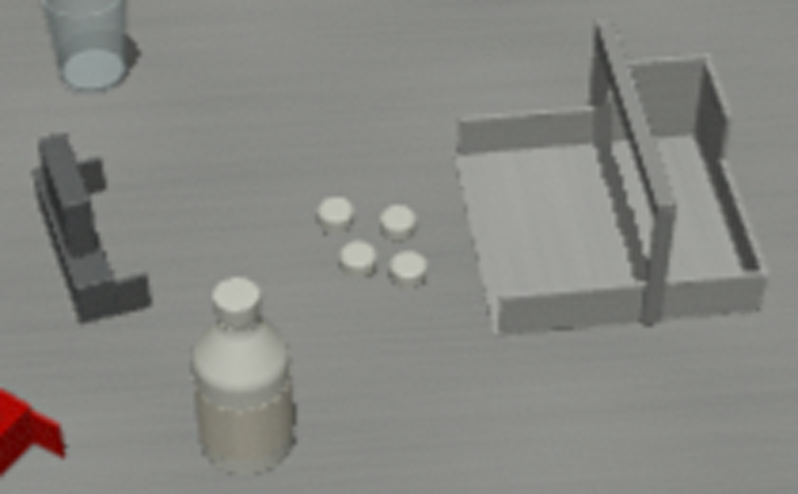

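View pics/si.png

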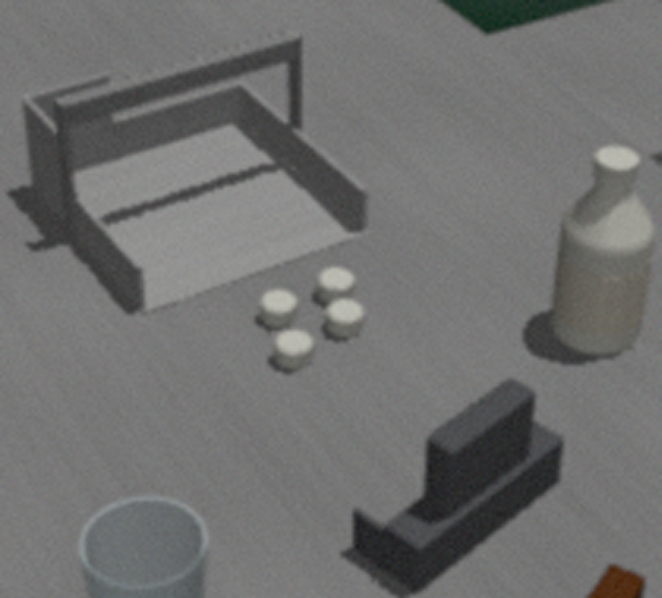

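The grey pusher is at scene crop (70,230), wings toward the caps. The four caps are at crop (335,208), (398,216), (358,253) and (408,264). The tray's open side faces them, with the tall corner at (710,57). I'll fit the poses from both views.

```bash
cat > vis.py <<'E'
import numpy as np,cv2
from rig import manip
from scipy.optimize import least_squares
OFF={"scene":((180,170),3.8),"side":((180,130),3.15)}
M={n:manip.camera_model(n) for n in OFF}
def full(n,p): (o,s)=OFF[n]; return (np.array(p,float)+.5)/s-.5+o
def proj(n,P):
    K=M[n]["mtx"];E=np.linalg.inv(M[n]["extrinsics"]);P=np.atleast_2d(P)
    q=(P@E[:3,:3].T+E[:3,3])@K.T; return q[:,:2]/q[:,2:]
def ray(n,px,z):
    E=M[n]["extrinsics"];d=E[:3,:3]@np.linalg.inv(M[n]["mtx"])@[px[0],px[1],1];o=E[:3,3]
    return (o+d*(z-o[2])/d[2])[:2]
def W(v,L): c,s=np.cos(v[2]),np.sin(v[2]); L=np.asarray(L,float); return L@np.array([[c,-s,0],[s,c,0],[0,0,1]]).T+[v[0],v[1],0]
def fit(obs,v0):
    def r(v): return np.concatenate([(proj(n,W(v,[l]))[0]-full(n,p)) for n,l,p in obs])
    s=least_squares(r,v0,loss="soft_l1",x_scale=[10,10,.1]); return s.x,r(s.x).reshape(-1,2)
E
cat > m.py <<'E'
from vis import *
S,D="scene","side"
tray=[(S,(-100,100,40),(458,121)),(S,(-100,-100,0),(498,332)),(S,(100,-100,40),(765,273)),(S,(100,100,85),(710,57)),(S,(15,105,125),(600,22)),(S,(15,-105,125),(668,204)),
(D,(-100,-100,40),(365,195)),(D,(-100,100,0),(140,312)),(D,(-100,100,40),(140,270)),(D,(15,105,125),(60,103)),(D,(15,-105,125),(300,40)),(D,(100,100,85),(27,98))]
pu=[(S,(0,40,95),(53,140)),(S,(0,-40,95),(76,201)),(S,(40,-70,40),(147,277)),(S,(-15,-70,0),(82,321)),(S,(-15,70,40),(36,172)),(S,(40,70,40),(103,160)),
(D,(0,40,95),(440,447)),(D,(0,-40,95),(522,387)),(D,(-15,-70,40),(562,440)),(D,(-15,70,0),(410,592)),(D,(40,70,40),(357,513))]
for o,v in((tray,(500,200,1.57)),(pu,(500,-200,1.57))):
    x,r=fit(o,v); print(x.round(3),r.round(1).tolist())
for p in((335,208),(398,216),(358,253),(408,264)): print("S",ray(S,full(S,p),18).round(1))
for p in((278,303),(335,282),(344,313),(293,345)): print("D",ray(D,full(D,p),18).round(1))
print("bottle",ray(S,full(S,(237,292)),150),"beaker",ray(S,full(S,(93,70)),3))
E
python3 m.py
```

```text
[577.331 173.752   1.604] [[-0.7, -0.5], [-1.1, 1.5], [0.2, 0.9], [-0.9, -0.2], [0.9, -0.3], [-0.9, 0.9], [1.2, -1.3], [0.4, 0.3], [-0.5, -0.2], [-1.1, -0.5], [-0.5, -2.5], [-1.5, -0.5]]
[ 571.914 -232.635    1.833] [[-0.4, -1.4], [-0.0, 0.7], [-0.2, -1.5], [-0.7, 1.5], [-1.0, -1.2], [-0.6, -2.3], [-1.3, -1.3], [0.3, -1.7], [0.7, -0.9], [1.3, 0.8], [-2.0, -3.7]]
S [551.7 -31.3]
S [564.8  16.7]
S [602.3 -17.3]
S [617.2  19.4]
D [563.9  10.9]
D [613.1  12.7]
D [600. -23.]
D [549.8 -37.3]
bottle [ 761.26067012 -107.34089915] beaker [ 348.54430498 -225.30145564]
```

```bash
cat > h.py <<'E'
import numpy as np
from rig import manip
from scipy.spatial.transform import Rotation as R
TR=np.array([577.3,173.8]);TY=1.604
PU=np.array([571.9,-232.6]);PY=1.833
def down(yaw): c,s=np.cos(yaw),np.sin(yaw); return R.from_matrix(np.array([[-s,c,0],[c,s,0],[0,0,-1]]).T)
def tray(x,y=0): c,s=np.cos(TY),np.sin(TY); return TR+[c*x-s*y,s*x+c*y]
def tilt(ang,dirn): # dirn: downhill heading in tray frame
    h=TY+dirn; return R.from_rotvec(ang*np.array([-np.sin(h),np.cos(h),0]))
E
python3 - <<'E'
from h import *
for f in (0,np.pi):
  for p,o in (([*PU,160],down(PY+f)),([*tray(-300),62],down(TY+f)),([*tray(-55),62],down(TY+f)),([*tray(15),96],down(TY+f)),
    ([*tray(15),300],tilt(.5,np.pi/4)*down(TY+f)),([*tray(15),300],tilt(.6,1.0)*down(TY+f)),([*tray(15),300],tilt(.6,0)*down(TY+f))):
    q=manip.inverse_kinematics(p,o.as_rotvec()); print(f>0,None if q is None else np.round(q,2))
E
```

```text
False [-0.45  0.51  1.4  -0.    1.23 -2.28]
False [-0.27  0.59  1.52  0.    1.03 -1.88]
False [ 0.14  0.58  1.55 -0.    1.02 -1.46]
False [ 0.26  0.56  1.48 -0.    1.1  -1.35]
False [ 0.44  0.3   1.44 -0.49  1.25 -1.05]
False [ 0.45  0.23  1.55 -0.56  1.07 -0.96]
False [ 0.46  0.54  1.13 -0.55  1.73 -1.16]
True [-0.45  0.51  1.4  -0.    1.23  0.86]
True [-0.27  0.59  1.52  0.    1.03  1.27]
True [0.14 0.58 1.55 0.   1.02 1.68]
True [0.26 0.56 1.48 0.   1.1  1.79]
True [ 0.44  0.3   1.44 -0.49  1.25  2.09]
True [ 0.45  0.23  1.55 -0.56  1.07  2.18]
True [ 0.46  0.54  1.13 -0.55  1.73  1.98]
```

Run:
```python
from h import *
import cv2
o=down(PY+np.pi).as_rotvec()
manip.move_ptp([*PU,160],o)
im=manip.camera("wrist"); m=manip.camera_model("wrist")
# expected grip-top ends in the wrist picture
E=np.linalg.inv(m["extrinsics"]); c,s=np.cos(PY),np.sin(PY)
im=im[:,:,::-1].copy()
for l in ((11,40,95),(11,-40,95),(-11,40,95),(-11,-40,95),(-15,70,40),(-15,-70,40),(40,70,40),(40,-70,40)):
    P=np.array([PU[0]+c*l[0]-s*l[1],PU[1]+s*l[0]+c*l[1],l[2]]); q=m["mtx"]@(E[:3,:3]@P+E[:3,3]); q=q[:2]/q[2]
    print(l,q.round(0)); cv2.circle(im,tuple(int(v) for v in q.round()),3,(0,0,255),1)
cv2.imwrite("pics/w1.png",im); print(manip.sense()["t"])
```

```text
(11, 40, 95) [263. 295.]
(11, -40, 95) [262. 164.]
(-11, 40, 95) [299. 295.]
(-11, -40, 95) [301. 164.]
(-15, 70, 40) [300. 296.]
(-15, -70, 40) [304. 109.]
(40, 70, 40) [230. 296.]
(40, -70, 40) [223. 109.]
2.9833
```

View pics/w1.png

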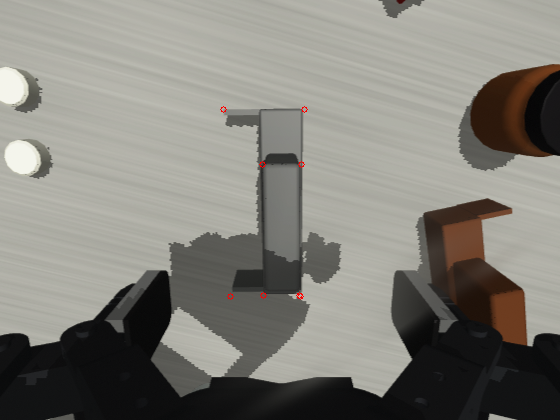

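The wrist view shows the grey pusher with its grip at (282,230), and the fitted corners match within about 3 px. Now grasp it, lift 6.5 mm, align and sweep.

Run:
```python
from h import *
import cv2
o=down(PY+np.pi).as_rotvec()
print(manip.move_linear([*PU,57],o,max_speed=100,force_limit=15))
manip.gripper_to(0.0); s=manip.sense(); print(s["width"],s["gripper_force"],s["tcp_pos"].round(1),s["t"])
z=s["tcp_pos"][2]+6.5
manip.move_linear([*PU,z],o,max_speed=30)
manip.move_linear([*tray(-310),z],down(TY+np.pi).as_rotvec(),max_speed=70)
s=manip.sense(); print(s["tcp_pos"].round(1),z,s["width"],s["ft_force"].round(1),s["t"])
cv2.imwrite("pics/side2.png",manip.camera("side")[130:340,180:460,::-1].repeat(2,0).repeat(2,1))
```

```text
False
0.25272937336751056 59.44740951061249 [ 572.  -232.6   57.2] 4.7667
[ 587.5 -136.3   63.7] 63.71051444779395 0.25238877218252287 [ 0.1 -0.4 -3.1] 6.6917
```

View pics/side2.png

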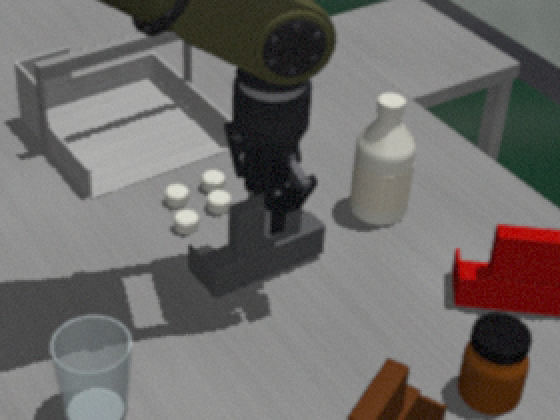

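The pusher is held level, centred behind the four caps (crop 175–215, 180–220). Sweep.

Run:
```python
from h import *
import cv2
o=down(TY+np.pi).as_rotvec(); z=63.7
print(manip.move_linear([*tray(-150),z],o,max_speed=50,force_limit=15))
print(manip.move_linear([*tray(-55),z],o,max_speed=35,force_limit=15))
s=manip.sense(); print(s["tcp_pos"].round(1),s["ft_force"].round(1),s["t"])
print(manip.move_linear([*tray(-260),z],o,max_speed=100,force_limit=15))
a=manip.camera("side")[130:340,120:400,::-1].repeat(2,0).repeat(2,1)
b=manip.camera("scene")[170:300,180:400,::-1].repeat(2,0).repeat(2,1)
c=np.zeros((600,560,3),np.uint8);c[:420]=a;c=np.vstack([a,np.hstack([b,np.zeros((260,120,3),np.uint8)])])[:600]
cv2.imwrite("pics/swept.png",c)
```

```text
False
False
[579.1 118.8  63.7] [-0.6  0.6 -2.5] 12.9583
False
```

View pics/swept.png

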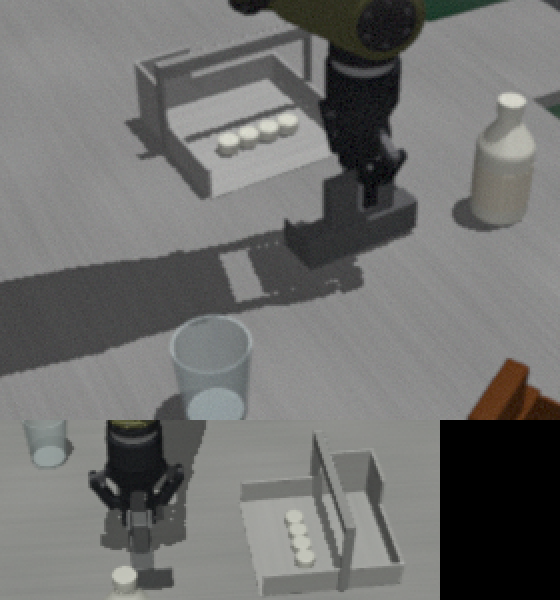

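All four caps are in the tray, in a row at side crop (228–288, 145–125), and the tray hasn't moved. Next: set the pusher down, take the tray bar and lift.

Run:
```python
from h import *
import cv2
o=down(TY+np.pi).as_rotvec()
print(manip.move_linear([*tray(-260),56.9],o,max_speed=20,force_limit=8),manip.sense()["tcp_pos"].round(1))
manip.gripper_to(1.0)
manip.move_linear([*tray(-260),190],o,max_speed=150)
manip.move_linear([*tray(15),190],o,max_speed=200)
print(manip.move_linear([*tray(15),97],o,max_speed=80,force_limit=12))
manip.gripper_to(0.0); s=manip.sense(); print(s["width"],s["gripper_force"],s["ft_force"].round(1),s["t"])
manip.move_linear([*tray(15),270],o,max_speed=70)
s=manip.sense(); print(s["width"],s["gripper_force"],s["ft_force"].round(1),s["t"])
a=manip.camera("side")[60:340,120:400,::-1].repeat(2,0).repeat(2,1)
cv2.imwrite("pics/lift.png",a)
```

```text
True [586.  -86.   57.2]
False
0.15388403505437961 59.45546329021454 [0.3 1.  2.8] 20.7917
0.15158208831125708 58.40009093284607 [-0.4  0.  -4.1] 23.4167
```

View pics/lift.png

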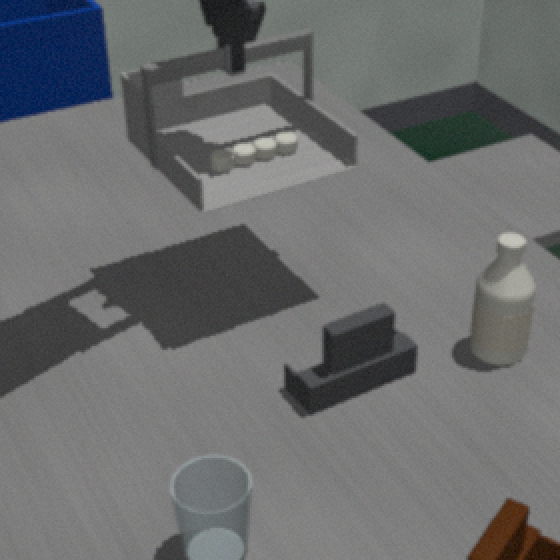

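Tray lifted level with the caps in, and the pusher stands upright at (350,355). Now tilt, mostly toward +y so the row folds into the corner.

Run:
```python
from h import *
import cv2
D=down(TY+np.pi)
manip.move_linear([*tray(15),310],(tilt(.6,np.radians(60))*D).as_rotvec(),max_speed=20)
manip.pause(1.0); s=manip.sense(); print(s["width"],s["gripper_force"],s["ft_force"].round(1),s["t"])
a=manip.camera("side")[40:260,80:360,::-1].repeat(2,0).repeat(2,1)[:300]
b=manip.camera("scene")[80:230,250:450,::-1]; b=cv2.resize(b,(400,300),interpolation=2)
c=np.zeros((600,560,3),np.uint8);c[:300]=a;c[300:,:400]=b
cv2.imwrite("pics/tilt.png",c)
```

```text
0.15153302463522722 58.58513295650482 [-0.5  1.1 -5.6] 26.6167
```

View pics/tilt.png

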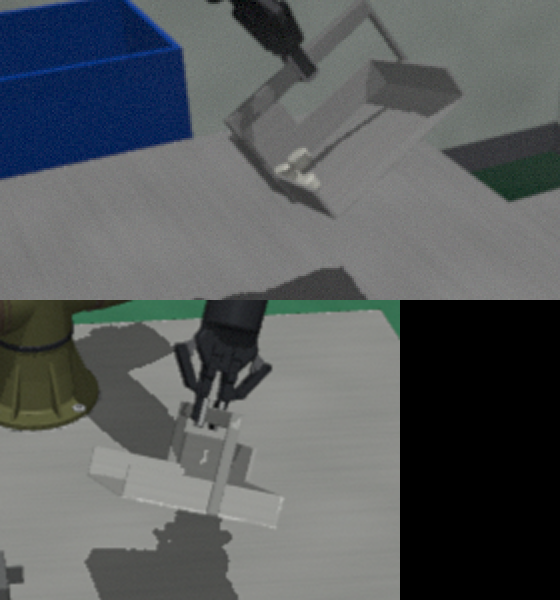

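Tray tilted, and the caps are clustered by the +y wall at crop (285–315, 150–190). The view is partly occluded, so I'll swing toward the back wall and check with one rectified floor view from the cameras.

```bash
cat >> h.py <<'E'
import cv2
def rect(name,z=21):
    """Tray floor plane at local height z, 2 px/mm, local x -100..110 right, local y 110..-100 down."""
    s=manip.sense(); m=manip.camera_model(name); im=manip.camera(name)[:,:,::-1]
    Rt=R.from_rotvec(s["eef_rot"])*down(TY+np.pi).inv()*R.from_rotvec([0,0,TY])
    g=np.array(s["tcp_pos"])-19*R.from_rotvec(s["eef_rot"]).as_matrix()[:,2]
    E=np.linalg.inv(m["extrinsics"])
    def pj(L): P=g+Rt.apply(np.array(L,float)-[15,0,115]); q=m["mtx"]@(E[:3,:3]@P+E[:3,3]); return q[:2]/q[2]
    loc=[(-100,110),(110,110),(110,-100),(-100,-100)]
    H=cv2.getPerspectiveTransform(np.float32([pj((*l,z)) for l in loc]),np.float32([(0,0),(420,0),(420,420),(0,420)]))
    out=cv2.warpPerspective(im,H,(420,420))
    return out
E
python3 - <<'E'
from h import *
D=down(TY+np.pi)
manip.move_linear([*tray(15),290],(tilt(.65,np.radians(35))*D).as_rotvec(),max_speed=15)
manip.pause(.7)
manip.move_linear([*tray(15),310],(tilt(.65,np.radians(48))*D).as_rotvec(),max_speed=20)
manip.pause(.7)
v=[]
for n in("side","wrist","scene"):
    a=rect(n)
    cv2.circle(a,(392,28),170,(0,0,255),1); cv2.rectangle(a,(8,28),(392,412),(0,255,0),1)
    # white blobs
    g=a.min(2); t=np.percentile(g,97); print(n,t,g.max())
    v.append(a)
    np.save(f"pics/{n}.npy",a)
c=np.hstack([cv2.resize(a,(400,400)) for a in v[:2]])
w=manip.camera("wrist")[:,:,::-1]; sd=manip.camera("side")[60:200,120:320,::-1]
c=np.vstack([c,np.hstack([cv2.resize(w,(266,200)),cv2.resize(sd,(286,200)),cv2.resize(v[2],(248,200))])])
cv2.imwrite("pics/fin.png",c); print(c.shape,manip.sense()["t"])
E
```

```text
side 120.0 156
wrist 182.0 225
scene 150.0 152
(600, 800, 3) 31.0
```

View pics/fin.png

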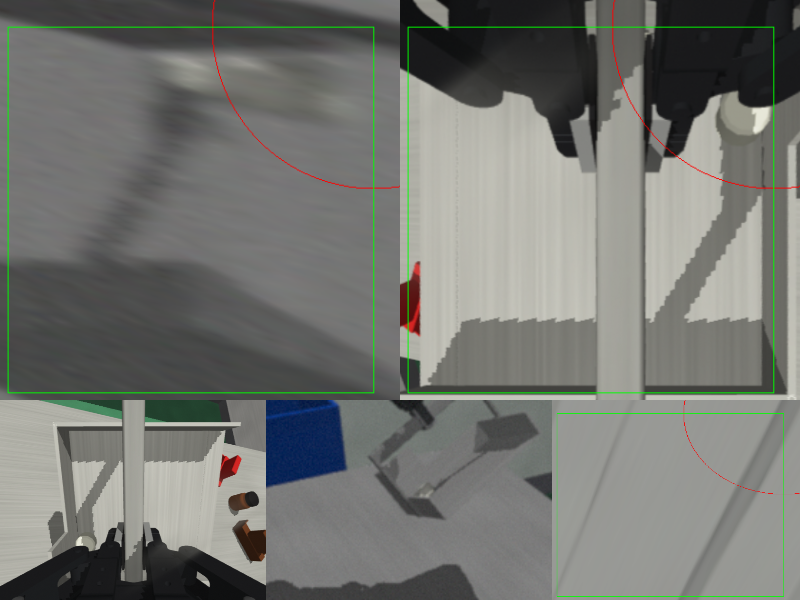

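The wrist view puts one cap at tray (81,51) on the back wall. The other three are hidden by the fingers along the +y wall. I'll swing once more toward +x to close any gap in that row, then check numerically by comparing the side picture with projected cap hulls.

Run:
```python
from h import *
D=down(TY+np.pi)
manip.move_linear([*tray(15),290],(tilt(.7,np.radians(15))*D).as_rotvec(),max_speed=15)
manip.pause(.8)
manip.move_linear([*tray(15),310],(tilt(.6,np.radians(42))*D).as_rotvec(),max_speed=20)
manip.pause(.8)
s=manip.sense(); print(s["t"],s["width"],s["ft_force"].round(1))
m=manip.camera_model("side"); im=manip.camera("side"); wr=manip.camera("wrist"); np.save("pics/s.npy",im)
Rt=R.from_rotvec(s["eef_rot"])*down(TY+np.pi).inv()*R.from_rotvec([0,0,TY])
g=np.array(s["tcp_pos"])-19*R.from_rotvec(s["eef_rot"]).as_matrix()[:,2]; E=np.linalg.inv(m["extrinsics"])
def pj(L): P=g+Rt.apply(np.array(L,float)-[15,0,115]); q=(P@E[:3,:3].T+E[:3,3])@m["mtx"].T; return q[:,:2]/q[:,2:]
th=np.linspace(0,6.28,40)
def cap(x,y): return np.vstack([np.c_[x+14*np.cos(th),y+14*np.sin(th),0*th+5],np.c_[x+12*np.cos(th),y+12*np.sin(th),0*th+21]])
for c in((82,82),(82,54),(54,82),(26,82),(10,82),(-5,82),(54,54)):
    p=pj(cap(*c)); print(c,"cols",p[:,0].min().round(),p[:,0].max().round(),"rows",p[:,1].min().round(),p[:,1].max().round())
print("refs: wall tops",pj([(-100,100,40),(21,100,40),(21,100,85),(100,100,85),(-100,100,0)]).round().tolist())
f=pj([(-80,96,3),(96,96,3),(96,-96,3),(-80,-96,3)]); x0,y0=f.min(0).astype(int)-5; x1,y1=f.max(0).astype(int)+5
mask=cv2.fillConvexPoly(np.zeros(im.shape[:2],np.uint8),cv2.convexHull(np.vstack([f,pj([(96,96,40),(-80,96,40)])]).astype(np.int32)),1)
y=im.min(2).astype(int)
sat=(im.max(2).astype(int)-im.min(2))
c0=pj(np.vstack([cap(26,82),cap(82,54)])); a,b=c0.min(0).astype(int)-22; c,d=c0.max(0).astype(int)+16
print("origin",a,b); 
for r in range(b,d,2): print(r,' '.join(f"{v:3d}" for v in y[r,a:c:2]))
```

```text
35.2333 0.15387292348910045 [-1.   0.4 -4.3]
(82, 82) cols 212.0 225.0 rows 124.0 136.0
(82, 54) cols 221.0 234.0 rows 117.0 129.0
(54, 82) cols 215.0 229.0 rows 124.0 136.0
(26, 82) cols 219.0 233.0 rows 124.0 137.0
(10, 82) cols 221.0 235.0 rows 124.0 137.0
(-5, 82) cols 223.0 237.0 rows 124.0 137.0
(54, 54) cols 225.0 238.0 rows 117.0 129.0
refs: wall tops [[230.0, 125.0], [213.0, 125.0], [201.0, 108.0], [192.0, 109.0], [241.0, 141.0]]
origin 197 95
95  99  99 100  78  76 109 116 109 117 119 118 116 117 115 116 117 116 114 119 116 114 118 117 116 121 120 114
97  99 101  96  86 103 117 112  99 109 121 116 118 118 116 117 117 118 120 117 125 122 125 126 119 119 116 118
99  99  90 100 114 110 114  87  86  98 118 120 118 116 122 125 123 119 120 121 125 124 120 118 117 114 122 118
101 102 106 115 114 104 111  87  88  97 120 119 120 114 116 118 124 125 121 122 122 123 112 116 116 120 120 115
103  92 106 113  97  95  98  85  88  98 120 117 118 120 118 116 121 122 126 124 121 118 118 118 120 119 114 117
105  69  96  87  88  89  85  86  89  88 115 117 120 122 120 116 123 123 121 119 118 11
[... 1901 characters left out ...]
  65  76 119 122 117 127 127
141 121 119 120 123 123 122 120 121 122 119 116 111 112 100 107 106  93  93  88  88  80  76 100 119 126 127 124
143 122 120 120 119 122 123 121 122 120 119 124 120 119 125 123 126 122 123 123 125 123 121 119 127 125 126 125
145 121 121 120 124 121 120 118 121 123 124 121 118 121 121 123 124 125 121 125 123 122 122 120 123 122 126 127
147 123 120 122 120 116 123 121 120 121 123 121 122 121 120 121 122 122 124 122 125 118 119 123 123 121 124 123
149 124 123 123 119 120 120 120 125 119 122 121 122 121 124 121 121 121 121 122 122 125 124 120 124 121 125 126
151 119 123 116 122 121 121 119 122 121 121 122 124 120 123 121 125 118 122 121 124 116 121 123 124 123 123 124
```

The side view is nearly edge-on here, so that check is ambiguous. I'll spin the tilted tray about the vertical so its floor faces the side camera, then measure again.

Run:
```python
from h import *
D=down(TY+np.pi); T=tilt(.6,np.radians(42))*D
for psi in (40,70,100):
    q=manip.inverse_kinematics([*tray(15),330],(R.from_rotvec([0,0,np.radians(psi)])*T).as_rotvec()); print(psi,None if q is None else np.round(q,2))
for psi,z in((50,330),(100,310)):
    manip.move_linear([*tray(15),z],(R.from_rotvec([0,0,np.radians(psi)])*T).as_rotvec(),max_speed=10)
manip.pause(.5); print(manip.sense()["t"])
a=rect("side"); np.save("pics/r.npy",a)
g=a.min(2); g=cv2.blur(g,(9,9)); print("x:   ",' '.join(f"{x:3d}" for x in range(-60,106,6)))
for y in range(100,-20,-6): print(f"{y:4d} ",' '.join(f"{g[(110-y)*2,(x+100)*2]:3d}" for x in range(-60,106,6)))
```

```text
40 [ 0.36  0.11  1.62 -0.33  0.89  1.34]
70 [0.21 0.08 1.65 0.16 0.83 0.45]
100 [ 0.08  0.15  1.57  0.51  1.06 -0.3 ]
40.1333
x:    -60 -54 -48 -42 -36 -30 -24 -18 -12  -6   0   6  12  18  24  30  36  42  48  54  60  66  72  78  84  90  96 102
 100   71  71  70  71  71  68  71  69  68  70  65  54  57  59  65  66  66  67  66  65  65  66  65  64  65  65  66  71
  94  127 123 129 127 123 127 128 122 126 117  62  57  69  84  65  68  66  64  65  66  66  65  65  65  67  66  65  71
  88  155 157 155 154 154 156 155 155 152 104  59  58 110  79  66  67  66  67  66  67  67  66  67  64  65  65  63  70
  82  157 156 155 152 154 155 155 156 134  64  58  88  89  67  66  65  66  65  64  65  65  65  66  66  66  64  63  71
  76  154 156 154 153 154 154 156 147  80  57  66 110  71  67  67  67  67  69  69  68  68  68  67  68  66  62  63  74
  70  154 156 153 154 152 154 156 105  61  59 110 120  93  92  95  92 114 132 134 129 131 134 130 139  97  61  62  71
  64  154 155 154 152 153 154 128  65  59  87 147 149 145 147 147 142 147 149 147 146 150 151 170 171 101  62  62  73
  58  152 155 153 153 152 144 
[... 803 characters left out ...]
48 151 149 151 148 142 127 115  74 123 147 146 147 147 150 147 149 148 146 148 148 149 147 130  74  64  66  71
  10  149 151 147 149 148 144 127 118  72 122 147 146 148 147 148 148 149 148 146 147 148 149 148 131  75  90  88  73
   4  148 149 146 148 149 143 127 116  74 121 146 148 146 146 148 146 148 147 146 147 147 148 147 130  76 124  97  69
  -2  148 148 147 147 148 142 124 117  73 124 147 145 146 147 148 146 148 148 145 146 147 148 147 130  92 141  95  72
  -8  147 150 146 148 148 141 124 116  73 127 148 147 145 147 147 146 146 147 145 146 146 147 148 136 128 145  95  72
 -14  148 148 145 147 148 137 124 117  75 124 147 147 146 146 148 145 147 146 146 145 146 147 146 144 144 145  94  72
```

The rectified floor now shows one cap at tray (78,57), no caps elsewhere on the visible floor, and three hidden behind the tall corner walls. I'll tip a bit steeper to pack them and see deeper.

Run:
```python
from h import *
D=down(TY+np.pi); Z=R.from_rotvec([0,0,np.radians(100)])
manip.move_linear([*tray(15),330],(Z*tilt(.85,np.radians(25))*D).as_rotvec(),max_speed=12)
manip.pause(.7)
manip.move_linear([*tray(15),310],(Z*tilt(.85,np.radians(50))*D).as_rotvec(),max_speed=12)
manip.pause(.7); s=manip.sense(); print(s["t"],s["width"],s["gripper_force"],s["ft_force"].round(1))
a=rect("side"); g=cv2.blur(a.min(2),(7,7)); print("x:   ",' '.join(f"{x:3d}" for x in range(-30,106,5)))
for y in range(100,30,-5): print(f"{y:4d} ",' '.join(f"{g[(110-y)*2,(x+100)*2]:3d}" for x in range(-30,106,5)))
```

```text
45.2167 0.1522420953921849 58.71815085411072 [ 0.5 -0.2 -5.1]
x:    -30 -25 -20 -15 -10  -5   0   5  10  15  20  25  30  35  40  45  50  55  60  65  70  75  80  85  90  95 100 105
 100  100  94  93  99  96  91  62  50  49  61  70  59  60  57  57  57  59  58  57  56  55  56  57  57  57  56  79 122
  95  140 140 140 141 138 109  58  50  56  90  79  61  61  58  56  57  57  58  58  58  58  59  55  56  57  57  75 121
  90  142 142 144 143 122  70  50  55  90 114  98  82  74  72  76  75  72  73  85  91  87  95  97  91  88  62  75 119
  85  141 140 142 136 106  95  89  75 131 156 149 136 137 132 125 134 140 137 139 141 151 153 149 154 138  69  78 122
  80  140 142 143 139 126 129 113  89 139 161 165 167 168 152 144 169 169 170 166 139 157 163 167 166 126  69  82 122
  75  141 143 143 141 122 113 104  83 135 144 156 163 158 141 138 155 162 163 149 136 146 150 156 147 104  64  80 121
  70  143 140 142 141 122 113 104  89 138 138 141 141 138 138 138 137 138 140 140 138 135 126 135 120  95  64  75 120
  65  140 140 142 136 122 115 103  92 136 139 139 135 138 138 137 136 135 137 141 140 152 161 166 163 113  62  76 121
  60  141 141 142 137 119 115 102  88 136 141 140 138 139 137 138 136 135 138 140 143 164 168 166 165 109  62  77 121
  55  140 143 141 138 121 115 103  86 134 139 140 138 139 137 138 137 137 137 140 142 164 168 169 163 108  64  81 121
  50  140 141 142 140 121 116 104  85 134 139 139 138 138 140 138 135 136 138 141 140 152 169 168 161 110  66  76 122
  45  138 140 142 141 121 115 104  89 135 139 139 137 138 137 137 137 136 138 140 136 140 150 157 147 105  64  76 121
  40  139 138 141 138 123 114 104  93 136 139 140 136 137 139 139 136 136 138 141 140 138 137 136 135 102  62  77 122
  35  139 139 140 134 120 115 104  89 133 139 137 138 138 137 138 136 137 139 139 137 137 136 133 136 102  63  82 125
```

All four caps are now visible, packed at about tray (24,82), (52,82), (79,82) and (79,56), each within about 74 mm of the corner. Handing in.

```bash
python3 -c "
from rig import manip
print(manip.close_job())"
```

```text
the job is handed in; nothing more can be done
None
```

The job is handed in: the four caps were swept into the tray and slid into the tall-walled corner, the tray is held still and tilted about 0.85 rad clear of the bench, and the pusher stands upright; the judge's verdict was not reported.

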